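# Put the lathe accessories back in their fitted trays

### The job

Turning is done for the day: put the two faceplates, the tool rest and the hexagon key back, each in the fitted wooden tray whose pocket has its outline, lying flat on the felt, faceplates with the hub up. Lower each one in rather than dropping it, and leave the wax tin and the wooden bowl where they stand.

Things in the scene. Friction and masses are not known exactly. Their poses are not given: they have to be found in the camera images.
- large_faceplate: Larger of two steel lathe faceplates, 0.7 kg, flange down, hub up: round flange 104 mm in diameter, 8 mm thick, with screw holes; round central hub 46 mm in diameter with a dark bore, its top 38 mm above the underside. Grip by the hub. Origin: centre of the underside; z up. Yaw does not matter.
- small_faceplate: Smaller steel lathe faceplate, 0.4 kg, flange down, hub up: round flange 72 mm in diameter, 8 mm thick; round central hub 46 mm in diameter with a dark bore, its top 38 mm above the underside. Grip by the hub. Origin: centre of the underside; z up. Yaw does not matter.
- tool_rest: Lathe tool rest, 0.5 kg, a T lying flat, 20 mm high. Dark bar 22 x 100 mm, long along own y, centred at x=+35 mm. Bright round post 20 mm in diameter along own x, from the bar's middle (x=+24) to x=-46 mm, with a thin 25 mm collar at the bar. Good grip: across the post at x=+6, y=0, near the balance point. Origin: centre of the 92 x 100 mm outline, on the underside; z up.
- hex_key: Large dark hexagon key, 0.14 kg, an L lying flat; bar 12 mm high, 13 to 14 mm wide. Long arm along own x, x=-54 to +54 mm, centre line y=-17 mm. Short arm at the -x end (centre line x=-48) towards +y, to y=+23 mm. Good grip: across the long arm at x=-8, y=-17 mm, near balance. Origin: centre of the 108 x 46 mm outline, on the underside; z up.
- large_round_tray: Fixed wooden tray, 140 x 140 mm, 16 mm high, grey felt-lined pocket 8 mm deep (its floor 8 mm above the bench). Origin: tray centre, at bench level. Pocket: a centred circle of 118 mm diameter, for the larger faceplate, at any yaw.
- small_round_tray: Fixed wooden tray, 140 x 140 mm, 16 mm high, grey felt-lined pocket 8 mm deep (its floor 8 mm above the bench). Origin: tray centre, at bench level. Pocket: a centred circle of 86 mm diameter, for the smaller faceplate, at any yaw.
- t_tray: Fixed wooden tray, 140 x 140 mm, 16 mm high, grey felt-lined pocket 8 mm deep (its floor 8 mm above the bench). Origin: tray centre, at bench level. Pocket: T outline of the tool rest plus 7 mm all round, widened in bare wood beside the post for fingers (x=-14 to +26, y=-40 to +40 mm). Home: the rest's origin and axes agree with the tray's in plan (bar towards tray +x).
- l_tray: Fixed wooden tray, 140 x 140 mm, 16 mm high, grey felt-lined pocket 8 mm deep (its floor 8 mm above the bench). Origin: tray centre, at bench level. Pocket: L outline of the hexagon key plus 7 mm all round, widened in bare wood beside the long arm for fingers (x=-28 to +12, y=-53 to +19 mm). Home: the key's origin and axes agree with the tray's in plan.
- wax_tin: Bystander: round wax tin with a paper label, 72 mm in diameter, 85 mm high, standing at the right of the work. Origin: centre of the underside.
- wood_bowl: Bystander: small turned wooden bowl, 124 mm across and 50 mm high, at the left of the work. Origin: centre of the underside.
Things that resemble listed ones, but are neither listed nor needed, are in the scene too. What is shaped like the tool_rest but red is not meant. Leave any purple look-alike of the large_faceplate alone.

How it is judged:
At the end, for the whole second after the job is handed in: Each accessory lies at rest on the felt of its own tray: origin within 13 mm horizontally of the tray's and at most 11.5 mm above the bench (floor 8 mm), tilt under 0.08 rad, speed under 20 mm/s; tool rest and hexagon key with x axes within 0.25 rad of the tray's (horizontal distance between large_faceplate and large_round_tray below 0.013 m and z of large_faceplate in the frame of large_round_tray below 0.0115 m and angle between each of large_faceplate, small_faceplate, tool_rest, hex_key's own z axis and vertical below 0.08 rad and linear speed of each of large_faceplate, small_faceplate, tool_rest, hex_key below 0.02 m/s and horizontal distance between small_faceplate and small_round_tray below 0.013 m and z of small_faceplate in the frame of small_round_tray below 0.0115 m and horizontal distance between tool_rest and t_tray below 0.013 m and z of tool_rest in the frame of t_tray below 0.0115 m and angle between the x axis of tool_rest and the x axis of t_tray, either way round below 0.25 rad and horizontal distance between hex_key and l_tray below 0.013 m and z of hex_key in the frame of l_tray below 0.0115 m and angle between the x axis of hex_key and the x axis of l_tray, either way round below 0.25 rad); the robot touches nothing.
It fails at once if the wax tin is pushed more than 30 mm from its place (distance of wax_tin from where it was at the start of the episode above 0.03 m).
It fails at once if the wooden bowl is pushed more than 30 mm from its place (distance of wood_bowl from where it was at the start of the episode above 0.03 m).
It fails at once if an accessory is dropped (falls freely by more than about 25 mm) ((linear speed of large_faceplate above 0.7 m/s and contact force between the fingers and large_faceplate below 0.05 N) or (linear speed of tool_rest above 0.7 m/s and contact force between the fingers and tool_rest below 0.05 N) or (linear speed of small_faceplate above 0.7 m/s and contact force between the fingers and small_faceplate below 0.05 N) or (linear speed of hex_key above 0.7 m/s and contact force between the fingers and hex_key below 0.05 N)).
It also fails if it takes over 96 s, if anything falls off the work surface, if the arm or the gripper's body presses on something with over 40 N, if the wrist force passes 120 N, or if a joint passes its speed limit or range.

### The arm

A 6-joint arm with a two-finger parallel gripper is mounted at the origin on the work surface. World frame = base frame: x ahead of the robot, y to its left, z up, the work surface at z = 0. Lengths are in m, angles in rad, forces in N, time in s.
With the tool pointing down it reaches from about 0.35 to 0.975 m from the base axis. Payload 4.9 kg.
Tool frame: the origin (TCP) lies at the very end of the fingers, on their centre line; the grasp point (between the pads) lies 19 mm behind it (ctrl.grasp_offset is the distance from the TCP to the grasp point, in m); z points along the fingers, y is the line along which they close (so a half turn about z gives the same grasp; the last joint's range is limited). The gripper opens to 85 mm and grips with 20 to 120 N. Pads are 22 mm wide; open, the fingers measure 114 mm over their backs; the gripper's body (76 mm by 85 mm) begins 54 mm behind the grasp point. The pads swing forward as they close: fully open they stand 13 mm farther back than shut.
Start: joints at [1.028, 0.053, 1.613, -0, 1.476, -0.119], TCP at [0.257, 0.57, 0.231] pointing down, gripper open.
Joint ranges: [-3.01, 3.01], [-1.01, 2.22], [0.06, 2.58], [-1.02, 4.17], [0.09, 2.62], [-3.14, 3.14]. Speed limits (rad/s): [2.57, 2.57, 3.14, 3.14, 3.14, 3.14].

### API

Orientations are given as a rotation vector (axis times angle).
In Python, from station import ctrl, optics gives the robot as it stands.
- The arm moves only by the shell command python3 -m handwheel 'ROWS' [OPENING] [FORCE]. ROWS is JSON, a list of rows, each an object of numbers: "tx", "ty", "tz": the shift along the tool's x, y, z in mm; "roll": the turn about the tool's z in rad. A call has 1 to 12 rows; each row shifts and turns the commanded pose from where the row before left it, along the tool's axes as they then stand; what a row does not reach is not made up. A row lasts 1/12 s, in which the tool goes at most 41.7 mm and 7.16 degrees, less where a joint would pass 70% of its speed; a pose out of reach is approached as far as the arm can. A call with a gripper value outside its range is refused whole. OPENING is the finger opening in mm, from 0 to 85.4, set as the call begins (- or left out, the last holds). The fingers move at their own pace and stop on an object; FORCE is the grip in N (left out, the last holds). Time passes only in rows, so rows that do not move let the fingers close. It gives the time, the measured TCP pose, the force, the opening and the grip force at its end, in the units of the state.
- ctrl.get_obs(): the state, without advancing time (a new reading comes with each control period).
- optics.get_image(name): name is "side" or "top"; returns (picture, depth): 400x640x3 uint8, red, green, blue; 400x640 float32, m along the optical axis (not along the pixel's ray), 0 where there is no reading.
- optics.camera_params(name): a dict with "mtx" (3x3 intrinsics, pixels), "k1" (the pictures are not rectified: a ray, as slopes to the right and down, at radius r is drawn at 1 + k1 r^2 times it, then the intrinsics apply), "extrinsics" (4x4, takes a point from camera to world coordinates). Camera axes: x right, y down, z forward; pixel columns grow to the right and rows downward; lengths in m; the calibration is good to about 2 mm. A picture is of the moment at which its call begins. camera_params takes no time and is no camera call.
- ctrl.finish_job(): hands the job in; it is judged then, once.
The state is a dict: "t": time; "q": joint angles; "dq": joint speeds; "effort": joint torques, N m; "tool_pos": TCP position; "tool_rot": TCP orientation; "contact_force": force on the tool from outside, world axes, zero at the start; "wrist_torque": the same for the moment, N m; "opening": finger opening in m; "grip_force": force on a finger pad.
Only numpy, scipy, OpenCV 4.12 (cv2) and the standard library are available. Lean on these libraries where they do the work, as an engineer would, in place of code of your own. Each camera call takes 0.05 s, during which the arm holds its last target. There are 200 camera calls.

## Working session

There is one attempt and no reset: what is moved stays moved. The work goes in short steps, Python scripts to look and compute and a shell command to move; the robot and the scene stay as the last step left them, time stands still between calls to the robot, and variables do not carry over. Pictures are saved under pics/ and viewed, at most 14 in all, crops included, and the job is handed in when it is done.

```bash
mkdir -p pics; ls; cat > h.py <<'E'
import numpy as np, cv2
from station import ctrl, optics
def grab(n, tag):
    im,d=optics.get_image(n); np.savez(f'pics/{tag}.npz',im=im,d=d); cv2.imwrite(f'pics/{tag}.png',im[:,:,::-1]); return im,d
def ray(n,u,v):
    p=optics.camera_params(n); K=np.array(p['mtx']); 
    x=(u-K[0,2])/K[0,0]; y=(v-K[1,2])/K[1,1]
    rd=np.hypot(x,y); r=rd
    for _ in range(30): r=rd/(1+p['k1']*r*r)
    s=r/rd if rd>0 else 1
    return np.array([x*s,y*s,1.]),np.array(p['extrinsics'])
def at_z(n,u,v,z):
    c,T=ray(n,u,v); w=T[:3,:3]@c; o=T[:3,3]; return o+w*(z-o[2])/w[2]
def at_d(n,u,v,d):
    c,T=ray(n,u,v); return T[:3,:3]@(c*d)+T[:3,3]
E
python3 - <<'E'
from h import *
for n in('top','side'):
    grab(n,n+'0'); p=optics.camera_params(n); print(n,np.round(p['mtx'],1).tolist(),p['k1'],np.round(p['extrinsics'],3).tolist())
print(ctrl.get_obs(), ctrl.grasp_offset)
E
```

```text
pics
top [[386.9, 0.0, 323.8], [0.0, 386.9, 202.4], [0.0, 0.0, 1.0]] -0.05878419314159411 [[0.021, -0.985, 0.173, 0.313], [-1.0, -0.023, -0.007, 0.001], [0.011, -0.172, -0.985, 1.103], [0.0, 0.0, 0.0, 1.0]]
side [[363.9, 0.0, 318.9], [0.0, 363.9, 197.8], [0.0, 0.0, 1.0]] -0.03840896289586718 [[0.876, -0.231, 0.424, 0.013], [-0.482, -0.449, 0.753, -0.82], [0.016, -0.863, -0.504, 0.615], [0.0, 0.0, 0.0, 1.0]]
{'t': 0.1, 'q': array([ 1.02800046e+00,  5.32910050e-02,  1.61413867e+00, -8.21292486e-06,
        1.47602585e+00, -1.18994896e-01]), 'dq': array([ 0.00033742, -0.00391725, -0.00338312, -0.00038202,  0.00067144,
        0.00115159]), 'effort': array([ 1.70484527e-04, -3.94905603e+01, -3.71364462e+01, -1.16907686e-04,
        3.87044114e-03,  1.00701374e-05]), 'tool_pos': array([0.25672346, 0.56922273, 0.23019663]), 'tool_rot': array([-6.60607164e-01, -3.07073950e+00,  2.77109609e-03]), 'contact_force': array([-0.30315866,  0.01843267,  0.52232035]), 'wrist_torque': array([-0.02591617, -0.04093014,  0.0276813 ]), 'grip_force': 0.0, 'opening': 0.08538232583200583} 0.0187
```

View pics/top0.png

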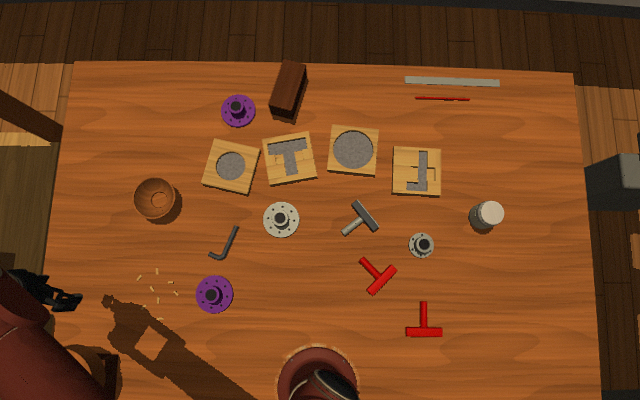

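View pics/side0.png

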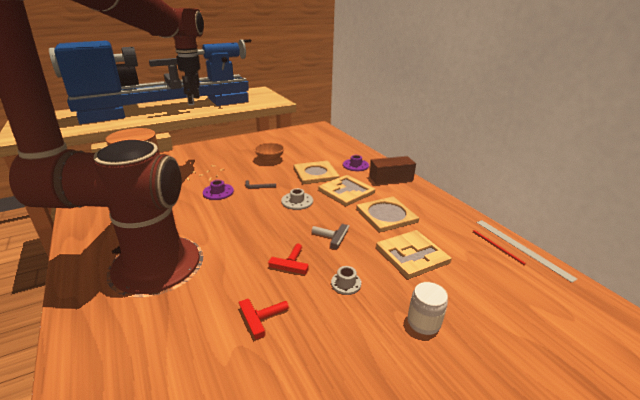

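The top view shows these candidates:
- **Faceplates:** steel plates at (281,219), large, and (421,244), small. The purple look-alikes at (238,110) and (214,294) are to be left alone.
- **Tool rest:** the grey T at (360,217) is meant. The red ones at (378,277) and (424,322) are not.
- **Hex key:** at (224,243).
- **Trays:** small round (231,166), T (290,158), large round (353,150), L (417,171).
- **Bystanders:** bowl (155,200), tin (487,216).

I'll confirm these in one crop.

```bash
python3 - <<'E'
import cv2
im=cv2.imread('pics/top0.png')[118:268,195:450]
im=cv2.resize(im,None,fx=3.1,fy=3.1,interpolation=cv2.INTER_CUBIC)
cv2.imwrite('pics/crop0.png',im)
E
```

```text
(no output)
```

View pics/crop0.png

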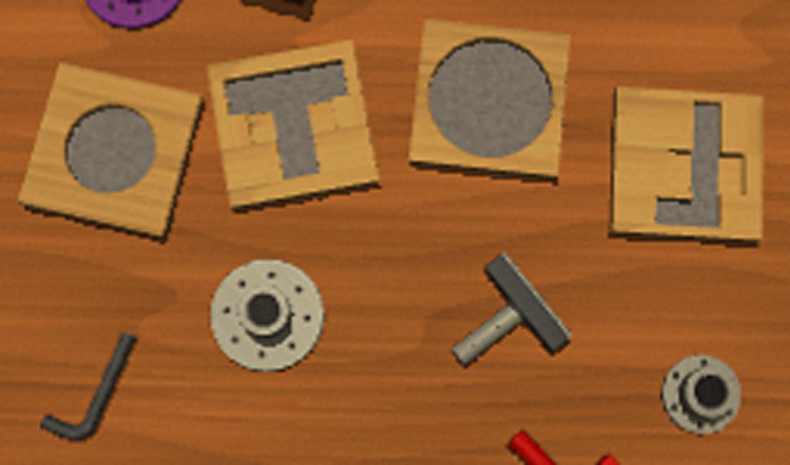

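```bash
cat > m.py <<'E'
from h import *
def cp(x,y,z): return at_z('top',195+(x+.5)/3.1-.5,118+(y+.5)/3.1-.5,z)[:2]
L={}
for n,c in dict(small=[(60,64),(204,97),(165,233),(22,203)],T=[(208,66),(353,41),(379,183),(234,208)],large=[(426,20),(570,36),(558,177),(411,162)],L=[(615,87),(763,97),(759,239),(611,233)]).items():
    P=np.array([cp(*k,.016) for k in c]); s=np.linalg.norm(P-np.roll(P,-1,0),axis=1)
    up=(P[0]+P[1]-P[2]-P[3]); a=np.arctan2(up[1],up[0])
    print(n,'tray',P.mean(0).round(4),'sides',s.round(3),'up-yaw',a.round(3))
print('circ small',cp(111,148,.008),'large',cp(490,97,.008))
print('LFP flange',cp(267,315,.008),'hub',cp(263,308,.038)); print('SFP flange',cp(702,394,.008),'hub',cp(711,391,.038))
P=[cp(*k,.02) for k in [(486,262),(503,254),(570,338),(553,351)]]; print('bar',np.round(P,4).tolist(),np.linalg.norm(P[0]-P[1]),np.linalg.norm(P[1]-P[2]))
print('bar c',np.mean(P,0),'post end',cp(462,357,.01))
print('hex end',cp(128,336,.012),'corner',cp(76,438,.012),'short end',cp(43,422,.012))
z=np.load('pics/top0.npz'); d=z['d']
def W(u0,u1,v0,v1):
    return np.array([at_d('top',u,v,d[v,u]) for v in range(v0,v1) for u in range(u0,u1) if d[v,u]>0])
for n,b,lo,hi in [('LFP',(260,303,198,242),.03,.045),('LFPfl',(260,303,198,242),.004,.014),('SFP',(405,438,228,262),.03,.045),('rest',(338,382,196,240),.010,.03),('hex',(203,244,220,265),.006,.02)]:
    q=W(*b); q=q[(q[:,2]>lo)&(q[:,2]<hi)]; print(n,len(q),q.mean(0).round(4),((q.min(0)+q.max(0))/2).round(4),(q.max(0)-q.min(0)).round(3))
E
python3 m.py
```

```text
small tray [0.6055 0.2649] sides [0.142 0.135 0.137 0.138] up-yaw -0.203
T tray [0.6334 0.0963] sides [0.14  0.141 0.136 0.141] up-yaw 0.212
large tray [ 0.6632 -0.0895] sides [0.139 0.14  0.138 0.141] up-yaw -0.084
L tray [ 0.6043 -0.2744] sides [0.142 0.138 0.139 0.142] up-yaw -0.05
circ small [0.60805691 0.26835132] large [ 0.66657687 -0.08886849]
LFP flange [0.45289071 0.11455607] hub [0.45526878 0.11527771]
SFP flange [ 0.388892   -0.28570403] hub [ 0.38961831 -0.28599838]
bar [[0.5049, -0.0854], [0.5127, -0.101], [0.4365, -0.1625], [0.4243, -0.147]] 0.017430014031817022 0.09796176266831466
bar c [ 0.46961049 -0.12400393] post end [ 0.41806141 -0.065092  ]
hex end [0.43004898 0.24052947] corner [0.33647078 0.28231234] short end [0.35002386 0.31325792]
LFP 214 [0.4533 0.1152 0.038 ] [0.4531 0.1152 0.0372] [0.045 0.042 0.014]Traceback (most recent call last):
  File "m.py", line 17, in <module>
    q=W(*b); q=q[(q[:,2]>lo)&(q[:,2]<hi)]; print(n,len(q),q.mean(0).round(4),((q.min(0)+q.max(0))/2).round(4),(q.max(0)-q.min(0)).round(3))
  File "m.py", line 15, in W
    return np.array([at_d('top',u,v,d[v,u]) for v in range(v0,v1) for u in range(u0,u1) if d[v,u]>0])
                     ~~~~^^^^^^^^^^^^^^^^^^
  File "h.py", line 15, in at_d
    c,T=ray(n,u,v); return T[:3,:3]@(c*d)+T[:3,3]
        ~~~^^^^^^^
  File "h.py", line 6, in ray
    p=optics.camera_params(n); K=np.array(p['mtx']);
ValueError: time passes only in moves, steps and waits
```

```bash
sed -i 's/^from station.*/&\n_P={}\ndef par(n):\n    if n not in _P: _P[n]=optics.camera_params(n)\n    return _P[n]/; s/p=optics.camera_params(n); K/p=par(n); K/' h.py
cat >> m.py <<'E'
    if n in('rest','hex'):
        R=cv2.minAreaRect((q[:,:2]*1000).astype(np.float32)); print(R)
        np.save('pics/'+n+'.npy',q)
# template fit (silhouette area IoU on 1mm points)
from scipy.optimize import minimize
from scipy.ndimage import distance_transform_edt as edt
def box(a,b,c,e,x,y): return (x>=a)&(x<=b)&(y>=c)&(y<=e)
g=np.mgrid[-100:101,-100:101]; X,Y=g
tm={'rest':box(24,46,-50,50,X,Y)|box(-46,24,-10,10,X,Y),'hex':box(-54,54,-24,-10,X,Y)|box(-54,-42,-24,23,X,Y)}
for n,x0 in [('rest',(.447,-.097,-.88)),('hex',(.385,.277,-.41))]:
    q=np.load('pics/'+n+'.npy')[:,:2]; D=edt(~tm[n]); S=np.argwhere(tm[n])[::7]-100
    from scipy.spatial import cKDTree
    t=cKDTree(q)
    def f(p):
        c,s=np.cos(p[2]),np.sin(p[2]); R=np.array([[c,-s],[s,c]])
        l=(q-p[:2]/1)@R*1000; i=np.clip(np.round(l).astype(int)+100,0,200)
        w=(S/1000)@R.T+p[:2]
        return (D[i[:,0],i[:,1]]**2).mean()+ (np.clip(t.query(w)[0]*1000-1.5,0,None)**2).mean()
    r=minimize(f,x0,method='Nelder-Mead',options=dict(initial_simplex=np.array(x0)+np.array([[0,0,0],[.006,0,0],[0,.006,0],[0,0,.1]])));print(n,r.x.round(4),r.fun)
o=ctrl.get_obs(); print(o['tool_pos'],cv2.Rodrigues(o['tool_rot'])[0].round(4).tolist())
E
python3 m.py | tail -14
```

```text
SFP flange [ 0.388892   -0.28570403] hub [ 0.38961831 -0.28599838]
bar [[0.5049, -0.0854], [0.5127, -0.101], [0.4365, -0.1625], [0.4243, -0.147]] 0.017430014031817022 0.09796176266831466
bar c [ 0.46961049 -0.12400393] post end [ 0.41806141 -0.065092  ]
hex end [0.43004898 0.24052947] corner [0.33647078 0.28231234] short end [0.35002386 0.31325792]
LFP 214 [0.4533 0.1152 0.038 ] [0.4531 0.1152 0.0372] [0.045 0.042 0.014]
LFPfl 793 [0.4522 0.1147 0.008 ] [0.4537 0.115  0.0089] [0.12  0.121 0.01 ]
SFP 223 [ 0.3883 -0.2847  0.0383] [ 0.3891 -0.2851  0.0369] [0.044 0.046 0.014]
rest 479 [ 0.4583 -0.1102  0.0189] [ 0.4624 -0.1091  0.0177] [0.102 0.104 0.015]
((447.91607666015625, -96.39295959472656), (99.71070098876953, 94.4498062133789), 38.87408447265625)
hex 227 [0.3747 0.2679 0.011 ] [0.3879 0.275  0.0121] [0.109 0.079 0.012]
((395.842529296875, 282.8046875), (68.4130859375, 119.41422271728516), 69.63333129882812)
rest [ 0.4479 -0.096  -0.8873] 0.08108841395391247
hex [ 0.3896  0.2755 -0.3769] 13.277791492468754
[0.25672346 0.56922273 0.23019663] [[-0.9115, 0.4112, -0.001], [0.4112, 0.9115, -0.0016], [0.0002, -0.0019, -1.0]]
```

```bash
python3 -m handwheel '[{"roll":-0.106},{"roll":-0.106},{"roll":-0.106},{"roll":-0.1057},{"tx":-10,"ty":-23},{"tx":-16,"ty":-36},{"tx":-16,"ty":-36},{"tx":-16,"ty":-36},{"tx":-16,"ty":-36},{"tx":-16,"ty":-36},{"tx":-16,"ty":-36},{"tx":-16,"ty":-36}]' 85 40
python3 -m handwheel '[{"tx":-16,"ty":-36},{"tx":-16,"ty":-36},{"tx":-16,"ty":-36},{"tx":-16,"ty":-36},{"tx":-10,"ty":-20},{"tz":0},{"tz":0}]'
cat >> h.py <<'E'
def plan(x,y,z,yaw=None):
    """rows' totals in tool axes to reach world x,y,z; yaw = wanted angle of closing line"""
    o=ctrl.get_obs(); R=cv2.Rodrigues(o['tool_rot'])[0]
    d=R.T@(np.array([x,y,z])-o['tool_pos'])*1000; a=np.arctan2(R[1,1],R[0,1])
    r=0 if yaw is None else -((yaw-a+np.pi/2)%np.pi-np.pi/2)
    print('t',round(o['t'],2),'move now (before roll) mm',d.round(1),'roll',round(r,4),'tilt',R[2].round(4),'q6',o['q'][5].round(2))
    c,s=np.cos(r),np.sin(r); print('   after roll:',round(c*d[0]+s*d[1],1),round(-s*d[0]+c*d[1],1),d[2].round(1))
E
python3 - <<'E'
from h import *
plan(.4533,.1150,.010,np.pi/2)
# hex mask fit in image, z=.012
im=np.load('pics/top0.npz')['im'].astype(int)[220:266,200:246]
m=(im.max(2)<95)&(im.max(2)-im.min(2)<25)
pts=np.argwhere(m); print(len(pts)); q=np.array([at_z('top',u+200,v+220,.012)[:2] for v,u in pts])
print(cv2.minAreaRect((q*1000).astype(np.float32)))
for r in m[:]: print(''.join('.#'[k] for k in r))
E
```

```text
t 0.1 move now (before roll) mm [-366.  -332.8  220.7] roll -0.4238 tilt [ 2.0e-04 -1.9e-03 -1.0e+00] q6 -0.12
   after roll: -196.8 -453.9 220.7
213
((378.3117370605469, 264.1455993652344), (39.55971145629883, 113.58544158935547), 49.602569580078125)$[0]: bad value
$[0]: bad value
Traceback (most recent call last):
TypeError: string indices must be integers, not 'numpy.bool'
```

```bash
python3 -m handwheel '[{"tx":0,"ty":0,"tz":0,"roll":-0.106}]' 85 40 ; python3 -m handwheel '[{"roll":-0.1}]'
python3 - <<'E'
from h import *
im=np.load('pics/top0.npz')['im'].astype(int)[220:266,204:244]
m=(im.max(2)<95)&(im.max(2)-im.min(2)<25)
for r in m: print(''.join('#' if k else '.' for k in r))
E
```

```text
t: 0.18
tool_pos: [0.2568, 0.5693, 0.2304]
tool_rot: [-0.494, -3.102, 0.002]
contact_force: [0.7, -1.0, 0.4]
opening: 0.0849
grip_force: 0.0
........................................
........................................
........................................
........................................
........................................
........................................
..............................####......
..............................#####.....
.............................#####......
.............................#####......
.............................####.......
............................#####.......
............................####........
...........................####.........
...........................#####........
..........................#####.........
..........................#####.........
.........................#####..........
.........................#####..........
.........................####...........
........................#####...........
........................####............
.......................#####............
................
[... 241 characters left out ...]
.........#####...............
....................####................
...................#####................
......##...........#####................
.....#####........#####.................
....########......#####.................
....###########.######..................
.......###############..................
........#############...................
..........##########....................
.............#####......................
........................................
........................................
........................................
........................................
........................................
........................................$[0]: bad value
```

```bash
python3 -m handwheel '[{"tx":0,"ty":0,"tz":0,"roll":-0.106},{"tx":0,"ty":0,"tz":0,"roll":-0.106},{"tx":0,"ty":0,"tz":0,"roll":-0.106},{"tx":-10,"ty":-23,"tz":0,"roll":0},{"tx":-16,"ty":-36,"tz":0,"roll":0},{"tx":-16,"ty":-36,"tz":0,"roll":0},{"tx":-16,"ty":-36,"tz":0,"roll":0},{"tx":-16,"ty":-36,"tz":0,"roll":0},{"tx":-16,"ty":-36,"tz":0,"roll":0},{"tx":-16,"ty":-36,"tz":0,"roll":0},{"tx":-16,"ty":-36,"tz":0,"roll":0},{"tx":-16,"ty":-36,"tz":0,"roll":0}]'
python3 -m handwheel '[{"tx":-16,"ty":-36,"tz":0,"roll":0},{"tx":-16,"ty":-36,"tz":0,"roll":0},{"tx":-16,"ty":-36,"tz":0,"roll":0},{"tx":-11,"ty":-25,"tz":0,"roll":0},{"tx":0,"ty":0,"tz":0,"roll":0},{"tx":0,"ty":0,"tz":0,"roll":0}]'
python3 - <<'E'
from h import *
plan(.4533,.1150,.010,np.pi/2)
im=np.load('pics/top0.npz')['im'].astype(int)[220:266,204:244]
m=(im.max(2)<95)&(im.max(2)-im.min(2)<25)
q=np.array([at_z('top',u+204,v+220,.012)[:2] for v,u in np.argwhere(m)])
from scipy.ndimage import distance_transform_edt as edt
from scipy.spatial import cKDTree
from scipy.optimize import minimize
X,Y=np.mgrid[-100:101,-100:101]
tm=((abs(X)<=54)&(abs(Y+17)<=6.5))|((abs(X+48)<=6)&(Y<=23)&(Y>=-23)); D=edt(~tm); S=np.argwhere(tm)[::7]-100; t=cKDTree(q)
def f(p):
    c,s=np.cos(p[2]),np.sin(p[2]); R=np.array([[c,-s],[s,c]])
    i=np.clip(np.round((q-p[:2])@R*1000).astype(int)+100,0,200)
    return (D[i[:,0],i[:,1]]**2).mean()+(np.clip(t.query((S/1000)@R.T+p[:2])[0]*1000-1.5,0,None)**2).mean()
x0=np.array((.39,.2755,-.4)); r=minimize(f,x0,method='Nelder-Mead',options=dict(initial_simplex=x0+np.array([[0,0,0],[.006,0,0],[0,.006,0],[0,0,.1]])));print('hex',r.x.round(4),r.fun)
E
```

```text
t: 1.18
tool_pos: [0.3951, 0.2569, 0.2309]
tool_rot: [0.001, -3.141, 0.0]
contact_force: [1.1, 0.1, 0.6]
opening: 0.085
grip_force: 0.0
t: 1.68
tool_pos: [0.4542, 0.1245, 0.2308]
tool_rot: [-0.005, -3.141, -0.0]
contact_force: [-0.3, 0.5, 0.5]
opening: 0.0849
grip_force: 0.0
t 1.68 move now (before roll) mm [  0.6  -9.6 220.8] roll -0.003 tilt [ 1.1e-03  2.0e-04 -1.0e+00] q6 -1.46
   after roll: 0.7 -9.6 220.8
hex [ 0.389   0.2742 -0.4043] 0.3540172684525868
```

```bash
python3 -m handwheel '[{"tx":1,"ty":-10,"tz":20,"roll":0},{"tx":0,"ty":0,"tz":35,"roll":0},{"tx":0,"ty":0,"tz":35,"roll":0},{"tx":0,"ty":0,"tz":35,"roll":0},{"tx":0,"ty":0,"tz":30,"roll":0},{"tx":0,"ty":0,"tz":25,"roll":0},{"tx":0,"ty":0,"tz":18,"roll":0},{"tx":0,"ty":0,"tz":12,"roll":0},{"tx":0,"ty":0,"tz":8,"roll":0},{"tx":0,"ty":0,"tz":0,"roll":0},{"tx":0,"ty":0,"tz":0,"roll":0}]'
python3 -c "
from h import *
plan(.4533,.1150,.010,np.pi/2)"
```

```text
t: 2.6
tool_pos: [0.4529, 0.1164, 0.0133]
tool_rot: [0.002, -3.141, -0.0]
contact_force: [0.6, 0.1, 0.4]
opening: 0.0854
grip_force: 0.0
t 2.6 move now (before roll) mm [-0.4 -1.4  3.3] roll 0.0014 tilt [ 4.e-04  1.e-04 -1.e+00] q6 -1.48
   after roll: -0.5 -1.4 3.3
```

```bash
python3 -m handwheel '[{"tx":0,"ty":-1,"tz":1.5,"roll":0},{"tx":0,"ty":0,"tz":0,"roll":0},{"tx":0,"ty":0,"tz":0,"roll":0},{"tx":0,"ty":0,"tz":0,"roll":0},{"tx":0,"ty":0,"tz":0,"roll":0},{"tx":0,"ty":0,"tz":0,"roll":0},{"tx":0,"ty":0,"tz":0,"roll":0},{"tx":0,"ty":0,"tz":0,"roll":0},{"tx":0,"ty":0,"tz":0,"roll":0},{"tx":0,"ty":0,"tz":0,"roll":0}]' 30 80
python3 -m handwheel '[{"tx":0,"ty":0,"tz":-5,"roll":0},{"tx":0,"ty":0,"tz":-10,"roll":0},{"tx":0,"ty":0,"tz":-15,"roll":0},{"tx":0,"ty":0,"tz":-20,"roll":0},{"tx":0,"ty":0,"tz":-20,"roll":0},{"tx":0,"ty":0,"tz":-10,"roll":0},{"tx":0,"ty":0,"tz":0,"roll":0},{"tx":0,"ty":0,"tz":0,"roll":0}]'
python3 -c "
from h import *
plan(.6645,-.0895,.060,np.pi/2)"
```

```text
t: 3.43
tool_pos: [0.4542, 0.1145, 0.0134]
tool_rot: [-0.001, 3.14, -0.001]
contact_force: [-1.6, -0.9, 5.5]
opening: 0.0439
grip_force: 81.9
t: 4.1
tool_pos: [0.4529, 0.1147, 0.0917]
tool_rot: [-0.0, 3.141, 0.0]
contact_force: [0.1, -1.4, -7.1]
opening: 0.0438
grip_force: 82.6
t 4.1 move now (before roll) mm [-211.5 -204.3   31.8] roll 0.0002 tilt [-3.e-04  1.e-04 -1.e+00] q6 -1.48
   after roll: -211.6 -204.2 31.8
```

```bash
python3 -m handwheel '[{"tx":-10,"ty":-10,"tz":0,"roll":0},{"tx":-22,"ty":-21,"tz":0,"roll":0},{"tx":-25,"ty":-24,"tz":0,"roll":0},{"tx":-25,"ty":-24,"tz":0,"roll":0},{"tx":-25,"ty":-24,"tz":0,"roll":0},{"tx":-25,"ty":-24,"tz":0,"roll":0},{"tx":-25,"ty":-24,"tz":0,"roll":0},{"tx":-25,"ty":-24,"tz":0,"roll":0},{"tx":-19,"ty":-19,"tz":0,"roll":0},{"tx":-10,"ty":-10,"tz":0,"roll":0},{"tx":0,"ty":0,"tz":0,"roll":0},{"tx":0,"ty":0,"tz":0,"roll":0}]'
python3 -c "
from h import *
plan(.6645,-.0895,.021,np.pi/2)
grab('top','t1')
im=cv2.imread('pics/t1.png')[90:240,240:430];cv2.imwrite('pics/c1.png',cv2.resize(im,None,fx=4,fy=4,interpolation=cv2.INTER_CUBIC))"
```

```text
t: 5.1
tool_pos: [0.6632, -0.09, 0.0889]
tool_rot: [-0.002, -3.137, -0.002]
contact_force: [-0.3, 0.5, -7.5]
opening: 0.0435
grip_force: 82.9
t 5.1 move now (before roll) mm [-1.6  0.4 67.9] roll -0.0012 tilt [ 0.0043  0.0012 -1.    ] q6 -1.82
   after roll: -1.6 0.4 67.9
```

View pics/c1.png

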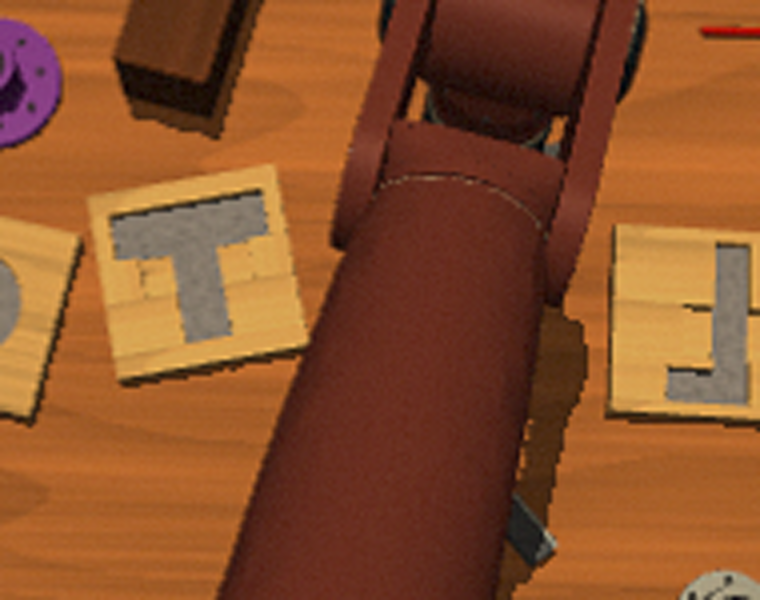

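The arm hides the target from the top camera, and the other trays haven't moved. I'll lower by pose and watch the force.

```bash
python3 -m handwheel '[{"tx":-1,"ty":0.5,"tz":8,"roll":0},{"tx":0,"ty":0,"tz":14,"roll":0},{"tx":0,"ty":0,"tz":14,"roll":0},{"tx":0,"ty":0,"tz":10,"roll":0},{"tx":0,"ty":0,"tz":6,"roll":0},{"tx":0,"ty":0,"tz":5,"roll":0},{"tx":0,"ty":0,"tz":4,"roll":0},{"tx":0,"ty":0,"tz":3,"roll":0},{"tx":0,"ty":0,"tz":2,"roll":0},{"tx":0,"ty":0,"tz":0,"roll":0},{"tx":0,"ty":0,"tz":0,"roll":0}]'
python3 -c "
from h import *
plan(.6645,-.0895,.0214,np.pi/2)
grab('side','s1')
im=cv2.imread('pics/s1.png')[130:280,290:480];cv2.imwrite('pics/c2.png',cv2.resize(im,None,fx=4,fy=4,interpolation=cv2.INTER_CUBIC))"
```

```text
t: 6.07
tool_pos: [0.6655, -0.0888, 0.0263]
tool_rot: [-0.0, 3.141, -0.0]
contact_force: [0.1, 0.2, -5.7]
opening: 0.0432
grip_force: 82.9
t 6.07 move now (before roll) mm [ 1.  -0.7  4.9] roll 0.0002 tilt [-8.e-04 -2.e-04 -1.e+00] q6 -1.81
   after roll: 1.0 -0.7 4.9
```

View pics/c2.png

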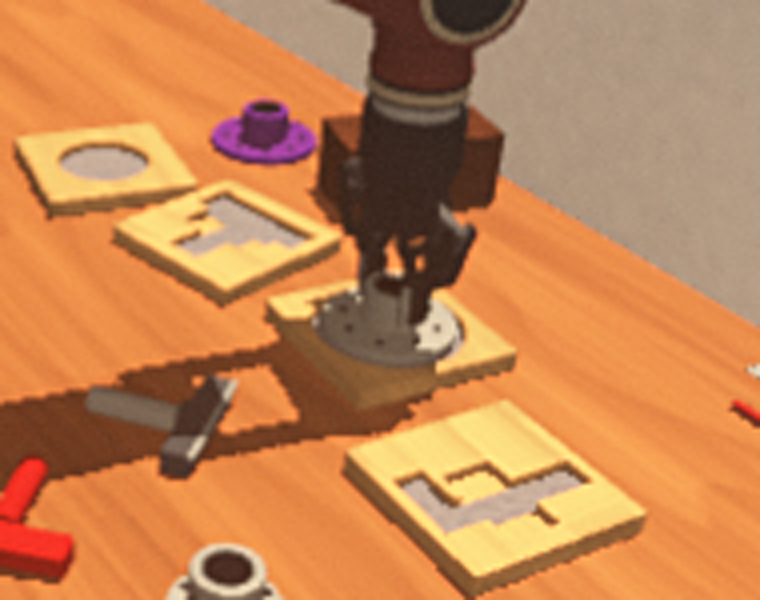

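The side view shows the plate just over its pocket, with the flange centred near crop (388,330). I'll lower the rest and let go.

```bash
python3 -m handwheel '[{"tx":0.5,"ty":-0.5,"tz":2,"roll":0},{"tx":0,"ty":0,"tz":1.5,"roll":0},{"tx":0,"ty":0,"tz":1,"roll":0},{"tx":0,"ty":0,"tz":0.7,"roll":0},{"tx":0,"ty":0,"tz":0,"roll":0},{"tx":0,"ty":0,"tz":0,"roll":0}]'
```

```text
t: 6.62
tool_pos: [0.6649, -0.0893, 0.0215]
tool_rot: [-0.0, 3.141, -0.0]
contact_force: [-3.6, 0.3, 0.3]
opening: 0.0435
grip_force: 83.6
```

```bash
python3 -m handwheel '[{"tx":0,"ty":0,"tz":0,"roll":0},{"tx":0,"ty":0,"tz":0,"roll":0},{"tx":0,"ty":0,"tz":0,"roll":0},{"tx":0,"ty":0,"tz":0,"roll":0},{"tx":0,"ty":0,"tz":0,"roll":0},{"tx":0,"ty":0,"tz":-5,"roll":0},{"tx":0,"ty":0,"tz":-15,"roll":0},{"tx":0,"ty":0,"tz":-25,"roll":0},{"tx":0,"ty":0,"tz":-30,"roll":0},{"tx":10,"ty":0,"tz":-10,"roll":0},{"tx":25,"ty":-2,"tz":0,"roll":0},{"tx":25,"ty":-2,"tz":0,"roll":0}]' 70
python3 -m handwheel '[{"tx":28,"ty":-2,"tz":0,"roll":0},{"tx":28,"ty":-2,"tz":0,"roll":0},{"tx":28,"ty":-2,"tz":0,"roll":0},{"tx":28,"ty":-1,"tz":0,"roll":0},{"tx":25,"ty":-1,"tz":0,"roll":0},{"tx":14,"ty":0,"tz":0,"roll":0.11},{"tx":0,"ty":0,"tz":0,"roll":0.11},{"tx":0,"ty":0,"tz":0,"roll":0.11},{"tx":0,"ty":0,"tz":0,"roll":0.11},{"tx":0,"ty":0,"tz":0,"roll":0.11},{"tx":0,"ty":0,"tz":0,"roll":0.11},{"tx":0,"ty":0,"tz":0,"roll":0.11}]' 45
python3 -m handwheel '[{"tx":0,"ty":0,"tz":0,"roll":0.11},{"tx":0,"ty":0,"tz":0,"roll":0},{"tx":0,"ty":0,"tz":0,"roll":0}]'
python3 -c "
from h import *
plan(.4517,-.1008,.004,.684)
grab('side','s2'); grab('top','t2')
a=cv2.imread('pics/s2.png')[170:290,240:440];b=cv2.imread('pics/t2.png')[100:220,260:460]
cv2.imwrite('pics/c3.png',cv2.resize(np.vstack([a,b]),None,fx=2.5,fy=2.5,interpolation=cv2.INTER_CUBIC))"
```

```text
t: 7.62
tool_pos: [0.6061, -0.0937, 0.1094]
tool_rot: [-0.001, 3.136, -0.003]
contact_force: [-0.8, 0.2, -0.4]
opening: 0.0701
grip_force: 0.0
t: 8.62
tool_pos: [0.4542, -0.1015, 0.1072]
tool_rot: [1.187, 2.906, 0.0]
contact_force: [-1.0, 0.4, -0.3]
opening: 0.0448
grip_force: 0.0
t: 8.87
tool_pos: [0.4541, -0.1014, 0.1068]
tool_rot: [1.333, 2.843, 0.0]
contact_force: [0.6, -0.3, 0.2]
opening: 0.0451
grip_force: 0.0
t 8.87 move now (before roll) mm [  2.2  -1.5 102.8] roll 0.0098 tilt [-1.6e-03  9.0e-04 -1.0e+00] q6 -1.07
   after roll: 2.2 -1.6 102.8
```

View pics/c3.png

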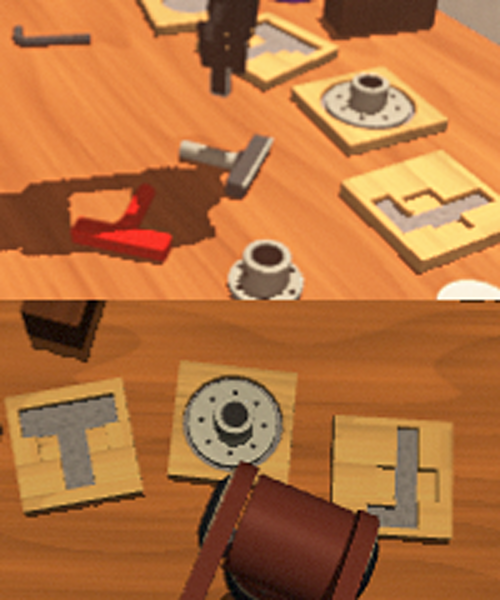

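The large plate sits centred in its pocket (top crop at (233,424)). Next I'll pick up the rest.

```bash
python3 -m handwheel '[{"tx":2,"ty":-1.5,"tz":15,"roll":0.01},{"tx":0,"ty":0,"tz":25,"roll":0},{"tx":0,"ty":0,"tz":25,"roll":0},{"tx":0,"ty":0,"tz":15,"roll":0},{"tx":0,"ty":0,"tz":10,"roll":0},{"tx":0,"ty":0,"tz":6,"roll":0},{"tx":0,"ty":0,"tz":3,"roll":0},{"tx":0,"ty":0,"tz":1,"roll":0},{"tx":0,"ty":0,"tz":0,"roll":0},{"tx":0,"ty":0,"tz":0,"roll":0}]'
python3 -c "
from h import *
plan(.4517,-.1008,.004,.684)"
```

```text
t: 9.8
tool_pos: [0.4521, -0.101, 0.0067]
tool_rot: [1.351, 2.834, 0.0]
contact_force: [0.3, 0.6, -0.2]
opening: 0.0451
grip_force: 0.0
t 9.8 move now (before roll) mm [ 0.4 -0.2  2.7] roll -0.0028 tilt [-1.7e-03  9.0e-04 -1.0e+00] q6 -1.06
   after roll: 0.4 -0.2 2.7
```

```bash
python3 -m handwheel '[{"tx":0,"ty":0,"tz":2,"roll":0},{"tx":0,"ty":0,"tz":0,"roll":0},{"tx":0,"ty":0,"tz":0,"roll":0},{"tx":0,"ty":0,"tz":0,"roll":0},{"tx":0,"ty":0,"tz":0,"roll":0},{"tx":0,"ty":0,"tz":0,"roll":0},{"tx":0,"ty":0,"tz":0,"roll":0},{"tx":0,"ty":0,"tz":0,"roll":0},{"tx":0,"ty":0,"tz":0,"roll":0}]' 8 80
python3 -m handwheel '[{"tx":0,"ty":0,"tz":-5,"roll":0},{"tx":0,"ty":0,"tz":-10,"roll":0},{"tx":0,"ty":0,"tz":-15,"roll":0},{"tx":0,"ty":0,"tz":-20,"roll":0},{"tx":0,"ty":0,"tz":-20,"roll":0},{"tx":0,"ty":0,"tz":-10,"roll":0},{"tx":0,"ty":0,"tz":0,"roll":0},{"tx":0,"ty":0,"tz":0,"roll":0}]'
python3 -c "
from h import *
# TCP target: tray + 6mm along tray x ; tray x yaw .212
plan(.6345+.006*np.cos(.212),.0963+.006*np.sin(.212),.013,.212+np.pi/2)
grab('side','s3')
a=cv2.imread('pics/s3.png')[170:290,240:440]
cv2.imwrite('pics/c4.png',cv2.resize(a,None,fx=3,fy=3,interpolation=cv2.INTER_CUBIC))"
```

```text
t: 10.55
tool_pos: [0.4515, -0.1009, 0.0043]
tool_rot: [1.352, 2.836, -0.0]
contact_force: [-2.2, 0.1, 5.7]
opening: 0.0167
grip_force: 78.3
t: 11.22
tool_pos: [0.4511, -0.1006, 0.0836]
tool_rot: [1.352, 2.835, 0.0]
contact_force: [-0.5, -0.3, -6.2]
opening: 0.0169
grip_force: 78.5
t 11.22 move now (before roll) mm [ 34.9 271.8  70.7] roll -1.1018 tilt [-5.e-04  3.e-04 -1.e+00] q6 -1.06
   after roll: -226.7 154.0 70.7
```

View pics/c4.png

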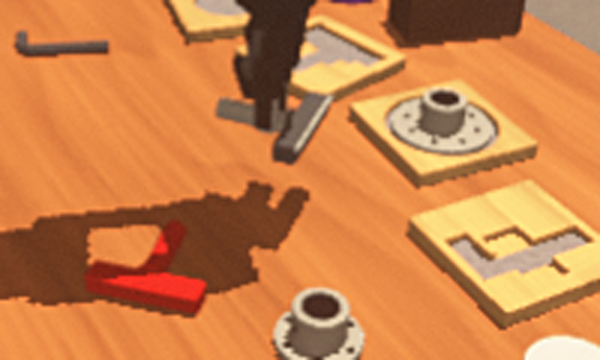

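The rest hangs level in the gripper (crop (280,120)). I'll turn it and carry it to the T tray.

```bash
python3 -m handwheel '[{"tx":0,"ty":0,"tz":0,"roll":-0.06},{"tx":0,"ty":0,"tz":0,"roll":-0.104},{"tx":0,"ty":0,"tz":0,"roll":-0.104},{"tx":0,"ty":0,"tz":0,"roll":-0.104},{"tx":0,"ty":0,"tz":0,"roll":-0.104},{"tx":0,"ty":0,"tz":0,"roll":-0.104},{"tx":0,"ty":0,"tz":0,"roll":-0.104},{"tx":0,"ty":0,"tz":0,"roll":-0.104},{"tx":0,"ty":0,"tz":0,"roll":-0.104},{"tx":0,"ty":0,"tz":0,"roll":-0.104},{"tx":0,"ty":0,"tz":0,"roll":-0.104},{"tx":-10,"ty":7,"tz":0,"roll":0}]'
python3 -m handwheel '[{"tx":-22,"ty":15,"tz":0,"roll":0},{"tx":-25,"ty":17,"tz":0,"roll":0},{"tx":-25,"ty":17,"tz":0,"roll":0},{"tx":-25,"ty":17,"tz":0,"roll":0},{"tx":-25,"ty":17,"tz":0,"roll":0},{"tx":-25,"ty":17,"tz":0,"roll":0},{"tx":-25,"ty":17,"tz":0,"roll":0},{"tx":-22,"ty":15,"tz":0,"roll":0},{"tx":-14,"ty":9,"tz":0,"roll":0},{"tx":-8,"ty":6,"tz":0,"roll":0},{"tx":0,"ty":0,"tz":0,"roll":0},{"tx":0,"ty":0,"tz":0,"roll":0}]'
python3 -c "
from h import *
plan(.6345+.006*np.cos(.212),.0963+.006*np.sin(.212),.0125,.212+np.pi/2)"
```

```text
t: 12.27
tool_pos: [0.4573, -0.0919, 0.0812]
tool_rot: [0.33, -3.119, -0.002]
contact_force: [0.4, -0.3, -4.5]
opening: 0.0168
grip_force: 78.6
t: 13.27
tool_pos: [0.6392, 0.0973, 0.0821]
tool_rot: [0.329, -3.121, 0.0]
contact_force: [-0.9, 0.1, -4.5]
opening: 0.017
grip_force: 78.7
t 13.27 move now (before roll) mm [-1.4  0.  69.5] roll -0.002 tilt [ 2.9e-03  1.0e-04 -1.0e+00] q6 -1.74
   after roll: -1.4 0.0 69.5
```

```bash
python3 -m handwheel '[{"tx":-1,"ty":0,"tz":8,"roll":0},{"tx":0,"ty":0,"tz":14,"roll":0},{"tx":0,"ty":0,"tz":14,"roll":0},{"tx":0,"ty":0,"tz":10,"roll":0},{"tx":0,"ty":0,"tz":6,"roll":0},{"tx":0,"ty":0,"tz":3,"roll":0},{"tx":0,"ty":0,"tz":2,"roll":0},{"tx":0,"ty":0,"tz":0,"roll":0},{"tx":0,"ty":0,"tz":0,"roll":0}]'
python3 -c "
from h import *
plan(.6345+.006*np.cos(.212),.0963+.006*np.sin(.212),.0125,.212+np.pi/2)
grab('side','s4')
a=cv2.imread('pics/s4.png')[150:230,290:420]
cv2.imwrite('pics/c5.png',cv2.resize(a,None,fx=5,fy=5,interpolation=cv2.INTER_CUBIC))"
```

```text
t: 14.02
tool_pos: [0.6417, 0.0973, 0.0273]
tool_rot: [-0.329, 3.123, -0.0]
contact_force: [-0.5, -0.8, -4.3]
opening: 0.0172
grip_force: 78.7
t 14.02 move now (before roll) mm [ 1.2  0.5 14.8] roll -0.0018 tilt [-1.2e-03 -2.0e-04 -1.0e+00] q6 -1.75
   after roll: 1.2 0.5 14.8
```

View pics/c5.png

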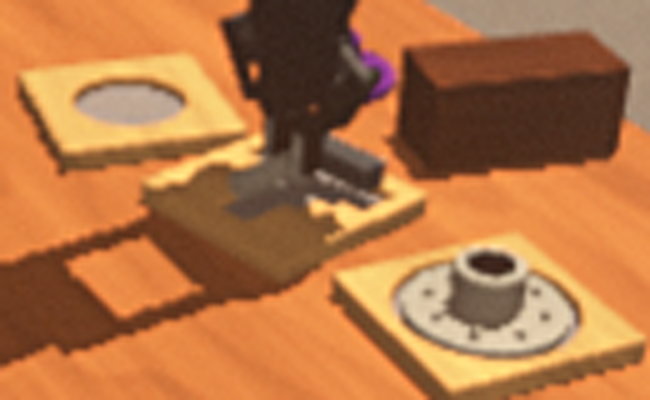

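The T is over its pocket and lined up (post at crop (270,180), bar at (350,165)). I'll finish lowering it.

```bash
python3 -m handwheel '[{"tx":1,"ty":0.5,"tz":3,"roll":0},{"tx":0,"ty":0,"tz":3,"roll":0},{"tx":0,"ty":0,"tz":3,"roll":0},{"tx":0,"ty":0,"tz":2,"roll":0},{"tx":0,"ty":0,"tz":1.5,"roll":0},{"tx":0,"ty":0,"tz":1,"roll":0},{"tx":0,"ty":0,"tz":0,"roll":0},{"tx":0,"ty":0,"tz":0,"roll":0}]'
```

```text
t: 14.73
tool_pos: [0.6401, 0.0976, 0.0131]
tool_rot: [-0.33, 3.124, -0.0]
contact_force: [-0.9, 0.1, -5.2]
opening: 0.017
grip_force: 78.8
```

```bash
python3 -m handwheel '[{"tx":0,"ty":0,"tz":0.7,"roll":0},{"tx":0,"ty":0,"tz":0.5,"roll":0},{"tx":0,"ty":0,"tz":0,"roll":0},{"tx":0,"ty":0,"tz":0,"roll":0}]'
```

```text
t: 15.07
tool_pos: [0.6403, 0.0976, 0.0124]
tool_rot: [-0.33, 3.124, -0.0]
contact_force: [-0.8, -0.5, -1.8]
opening: 0.0167
grip_force: 79.0
```

```bash
python3 -m handwheel '[{"tx":0,"ty":0,"tz":0,"roll":0},{"tx":0,"ty":0,"tz":0,"roll":0},{"tx":0,"ty":0,"tz":0,"roll":0},{"tx":0,"ty":0,"tz":0,"roll":0},{"tx":0,"ty":0,"tz":-5,"roll":0},{"tx":0,"ty":0,"tz":-15,"roll":0},{"tx":0,"ty":0,"tz":-25,"roll":0},{"tx":0,"ty":0,"tz":-25,"roll":0},{"tx":0,"ty":0,"tz":-15,"roll":0.1},{"tx":0,"ty":0,"tz":0,"roll":0.103},{"tx":0,"ty":0,"tz":0,"roll":0.103},{"tx":0,"ty":0,"tz":0,"roll":0.103}]' 38
python3 -m handwheel '[{"tx":0,"ty":0,"tz":0,"roll":0.103},{"tx":0,"ty":0,"tz":0,"roll":0.103},{"tx":0,"ty":0,"tz":0,"roll":0},{"tx":0,"ty":0,"tz":0,"roll":0}]'
python3 -c "
from h import *
plan(.375,.2617,.003,1.167)"
```

```text
t: 16.07
tool_pos: [0.641, 0.0976, 0.0996]
tool_rot: [0.319, 3.122, 0.001]
contact_force: [-0.1, 0.5, -1.4]
opening: 0.0378
grip_force: 0.0
t: 16.4
tool_pos: [0.6405, 0.0976, 0.0983]
tool_rot: [0.627, 3.077, 0.001]
contact_force: [0.2, 0.6, -0.1]
opening: 0.0377
grip_force: 0.0
t 16.4 move now (before roll) mm [308.7  47.   94.8] roll 0.0016 tilt [-1.5e-03  7.0e-04 -1.0e+00] q6 -1.13
   after roll: 308.8 46.5 94.8
```

```bash
python3 -m handwheel '[{"tx":20,"ty":3,"tz":0,"roll":0},{"tx":32,"ty":5,"tz":0,"roll":0},{"tx":32,"ty":5,"tz":0,"roll":0},{"tx":32,"ty":5,"tz":0,"roll":0},{"tx":32,"ty":5,"tz":0,"roll":0},{"tx":32,"ty":5,"tz":0,"roll":0},{"tx":32,"ty":5,"tz":0,"roll":0},{"tx":32,"ty":5,"tz":0,"roll":0},{"tx":32,"ty":5,"tz":0,"roll":0},{"tx":22,"ty":3,"tz":0,"roll":0},{"tx":11,"ty":1,"tz":0,"roll":0},{"tx":0,"ty":0,"tz":0,"roll":0}]'
python3 -m handwheel '[{"tx":0,"ty":0,"tz":15,"roll":0},{"tx":0,"ty":0,"tz":20,"roll":0},{"tx":0,"ty":0,"tz":20,"roll":0},{"tx":0,"ty":0,"tz":10,"roll":0},{"tx":0,"ty":0,"tz":0,"roll":0},{"tx":0,"ty":0,"tz":0,"roll":0}]'
python3 -c "
from h import *
plan(.375,.2617,.003,1.167)
grab('side','s5'); grab('top','t5')
a=cv2.imread('pics/s5.png')[120:220,220:400];b=cv2.imread('pics/t5.png')[120:220,190:370]
cv2.imwrite('pics/c6.png',cv2.resize(np.vstack([a,b]),None,fx=3,fy=3,interpolation=cv2.INTER_CUBIC))"
```

```text
t: 17.4
tool_pos: [0.3732, 0.2633, 0.0972]
tool_rot: [0.625, 3.078, 0.001]
contact_force: [0.4, 0.4, 0.5]
opening: 0.0382
grip_force: 0.0
t: 17.9
tool_pos: [0.375, 0.262, 0.0319]
tool_rot: [-0.632, -3.077, 0.001]
contact_force: [0.1, 0.3, 0.5]
opening: 0.0382
grip_force: 0.0
t 17.9 move now (before roll) mm [-0.1 -0.3 28.9] roll -0.0014 tilt [ 4.e-04 -7.e-04 -1.e+00] q6 -0.72
   after roll: -0.1 -0.3 28.9
```

View pics/c6.png

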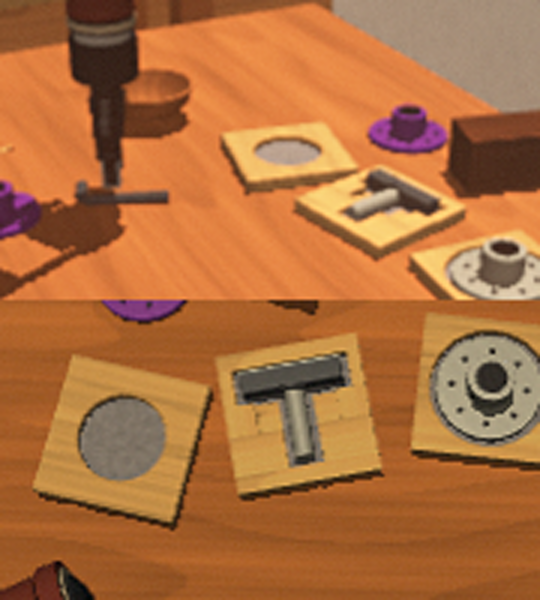

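The rest is seated with an even gap all round (top crop (298,400)), and the fingers straddle the key. Next I'll grip it.

```bash
python3 -m handwheel '[{"tx":0,"ty":0,"tz":10,"roll":0},{"tx":0,"ty":0,"tz":9,"roll":0},{"tx":0,"ty":0,"tz":5,"roll":0},{"tx":0,"ty":0,"tz":3,"roll":0},{"tx":0,"ty":0,"tz":1.5,"roll":0},{"tx":0,"ty":0,"tz":0,"roll":0},{"tx":0,"ty":0,"tz":0,"roll":0}]'
python3 -m handwheel '[{"tx":0,"ty":0,"tz":0,"roll":0},{"tx":0,"ty":0,"tz":0,"roll":0},{"tx":0,"ty":0,"tz":0,"roll":0},{"tx":0,"ty":0,"tz":0,"roll":0},{"tx":0,"ty":0,"tz":0,"roll":0},{"tx":0,"ty":0,"tz":0,"roll":0},{"tx":0,"ty":0,"tz":0,"roll":0},{"tx":0,"ty":0,"tz":0,"roll":0}]' 4 60
python3 -m handwheel '[{"tx":0,"ty":0,"tz":-5,"roll":0},{"tx":0,"ty":0,"tz":-10,"roll":0},{"tx":0,"ty":0,"tz":-15,"roll":0},{"tx":0,"ty":0,"tz":-25,"roll":0},{"tx":0,"ty":0,"tz":-25,"roll":0},{"tx":0,"ty":0,"tz":-10,"roll":0},{"tx":0,"ty":0,"tz":0,"roll":0},{"tx":0,"ty":0,"tz":0,"roll":0}]'
python3 -c "
from h import *
# L tray
c,s=np.cos(-.05),np.sin(-.05); px,py=-.008,-.017
plan(.6055+c*px-s*py,-.2744+s*px+c*py,.0115,-.05+np.pi/2)
grab('side','s6')
a=cv2.imread('pics/s6.png')[100:220,160:340]
cv2.imwrite('pics/c7.png',cv2.resize(a,None,fx=3,fy=3,interpolation=cv2.INTER_CUBIC))"
```

```text
t: 18.58
tool_pos: [0.3745, 0.2625, 0.0034]
tool_rot: [0.631, 3.078, -0.0]
contact_force: [0.0, -0.7, -0.2]
opening: 0.0381
grip_force: 0.0
t: 19.25
tool_pos: [0.375, 0.2627, 0.004]
tool_rot: [0.631, 3.077, 0.001]
contact_force: [-1.2, 0.3, 5.9]
opening: 0.0111
grip_force: 60.9
t: 19.92
tool_pos: [0.3745, 0.2624, 0.0934]
tool_rot: [0.631, 3.077, 0.001]
contact_force: [-0.4, -0.4, -1.3]
opening: 0.0115
grip_force: 60.1
t 19.92 move now (before roll) mm [-422.1 -421.2   81.9] roll -0.3548 tilt [-5.e-04  5.e-04 -1.e+00] q6 -0.72
   after roll: -249.5 -541.7 81.9
```

View pics/c7.png

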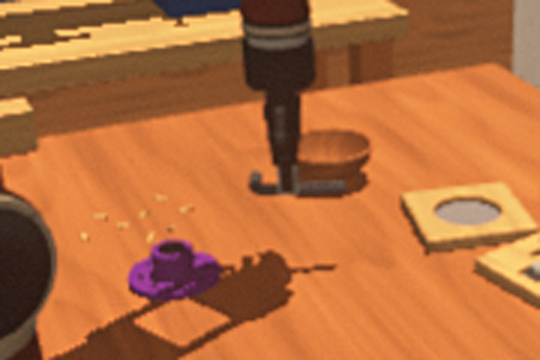

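The key is held level (crop (290,185)). I'll turn it and carry it to the L tray.

```bash
python3 -m handwheel '[{"tx":0,"ty":0,"tz":0,"roll":-0.085},{"tx":0,"ty":0,"tz":0,"roll":-0.09},{"tx":0,"ty":0,"tz":0,"roll":-0.09},{"tx":0,"ty":0,"tz":0,"roll":-0.09},{"tx":-8,"ty":-17,"tz":0,"roll":0},{"tx":-14,"ty":-31,"tz":0,"roll":0},{"tx":-15,"ty":-33,"tz":0,"roll":0},{"tx":-15,"ty":-33,"tz":0,"roll":0},{"tx":-15,"ty":-33,"tz":0,"roll":0},{"tx":-15,"ty":-33,"tz":0,"roll":0},{"tx":-15,"ty":-33,"tz":0,"roll":0},{"tx":-15,"ty":-33,"tz":0,"roll":0}]'
python3 -m handwheel '[{"tx":-15,"ty":-33,"tz":0,"roll":0},{"tx":-15,"ty":-33,"tz":0,"roll":0},{"tx":-15,"ty":-33,"tz":0,"roll":0},{"tx":-15,"ty":-33,"tz":0,"roll":0},{"tx":-15,"ty":-33,"tz":0,"roll":0},{"tx":-15,"ty":-33,"tz":0,"roll":0},{"tx":-15,"ty":-33,"tz":0,"roll":0},{"tx":-15,"ty":-33,"tz":0,"roll":0},{"tx":-12,"ty":-22,"tz":0,"roll":0},{"tx":-5,"ty":-10,"tz":0,"roll":0},{"tx":0,"ty":0,"tz":0,"roll":0},{"tx":0,"ty":0,"tz":0,"roll":0}]'
python3 -c "
from h import *
c,s=np.cos(-.05),np.sin(-.05); px,py=-.008,-.017
plan(.6055+c*px-s*py,-.2744+s*px+c*py,.0115,-.05+np.pi/2)"
```

```text
t: 20.97
tool_pos: [0.4728, 0.0096, 0.091]
tool_rot: [-0.078, -3.137, -0.001]
contact_force: [0.5, 0.0, -1.8]
opening: 0.0111
grip_force: 60.1
t: 21.97
tool_pos: [0.595, -0.2903, 0.0912]
tool_rot: [-0.079, -3.137, -0.004]
contact_force: [-0.8, 0.6, -1.3]
opening: 0.0113
grip_force: 60.1
t 21.97 move now (before roll) mm [-1.9 -0.8 79.6] roll -0.0003 tilt [ 0.0034  0.0025 -1.    ] q6 -2.09
   after roll: -1.9 -0.8 79.6
```

```bash
python3 -m handwheel '[{"tx":-1.5,"ty":-0.5,"tz":10,"roll":0},{"tx":0,"ty":0,"tz":18,"roll":0},{"tx":0,"ty":0,"tz":16,"roll":0},{"tx":0,"ty":0,"tz":10,"roll":0},{"tx":0,"ty":0,"tz":6,"roll":0},{"tx":0,"ty":0,"tz":4,"roll":0},{"tx":0,"ty":0,"tz":2,"roll":0},{"tx":0,"ty":0,"tz":0,"roll":0},{"tx":0,"ty":0,"tz":0,"roll":0}]'
python3 -c "
from h import *
c,s=np.cos(-.05),np.sin(-.05); px,py=-.008,-.017
plan(.6055+c*px-s*py,-.2744+s*px+c*py,.0115,-.05+np.pi/2)
grab('side','s7')
a=cv2.imread('pics/s7.png')[200:300,340:480]
cv2.imwrite('pics/c8.png',cv2.resize(a,None,fx=5,fy=5,interpolation=cv2.INTER_CUBIC))"
```

```text
t: 22.72
tool_pos: [0.5982, -0.2921, 0.0283]
tool_rot: [0.078, 3.139, -0.001]
contact_force: [-0.1, -0.7, -1.3]
opening: 0.0109
grip_force: 60.1
t 22.72 move now (before roll) mm [ 1.6  1.  16.8] roll 0.0004 tilt [-1.2e-03 -7.0e-04 -1.0e+00] q6 -2.09
   after roll: 1.6 1.0 16.8
```

View pics/c8.png

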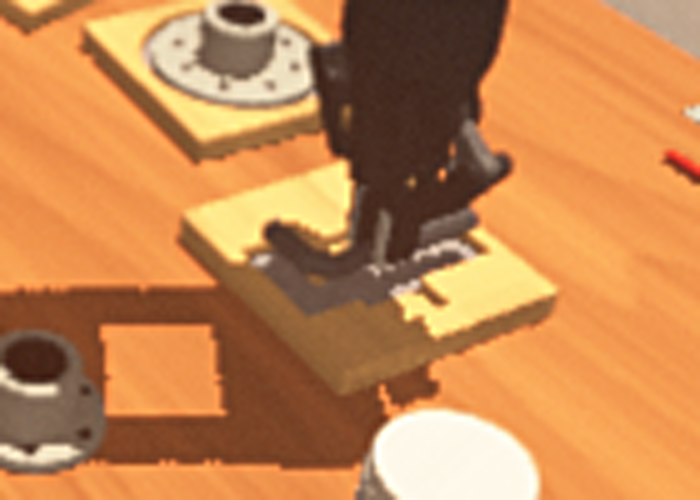

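The key is about 16 mm above its pocket and parallel to it (short arm at crop (290,235), long arm end at (470,225)). I'll lower it with small steps.

```bash
python3 -m handwheel '[{"tx":1.2,"ty":0.8,"tz":3,"roll":0},{"tx":0,"ty":0,"tz":4,"roll":0},{"tx":0,"ty":0,"tz":3,"roll":0},{"tx":0,"ty":0,"tz":2,"roll":0},{"tx":0,"ty":0,"tz":1.5,"roll":0},{"tx":0,"ty":0,"tz":1,"roll":0},{"tx":0,"ty":0,"tz":0,"roll":0},{"tx":0,"ty":0,"tz":0,"roll":0}]'
```

```text
t: 23.43
tool_pos: [0.5965, -0.291, 0.0129]
tool_rot: [0.078, 3.141, -0.0]
contact_force: [-0.1, -0.1, -0.6]
opening: 0.0111
grip_force: 60.1
```

```bash
python3 -m handwheel '[{"tx":0,"ty":0,"tz":0.8,"roll":0},{"tx":0,"ty":0,"tz":0.6,"roll":0},{"tx":0,"ty":0,"tz":0,"roll":0},{"tx":0,"ty":0,"tz":0,"roll":0}]'
python3 -m handwheel '[{"tx":0,"ty":0,"tz":0,"roll":0},{"tx":0,"ty":0,"tz":0,"roll":0},{"tx":0,"ty":0,"tz":0,"roll":0},{"tx":0,"ty":0,"tz":0,"roll":0},{"tx":0,"ty":0,"tz":-5,"roll":0},{"tx":0,"ty":0,"tz":-15,"roll":0},{"tx":0,"ty":0,"tz":-25,"roll":0},{"tx":0,"ty":0,"tz":-30,"roll":0},{"tx":0,"ty":0,"tz":-15,"roll":0},{"tx":0,"ty":0,"tz":0,"roll":0},{"tx":0,"ty":0,"tz":0,"roll":0}]' 36
python3 -c "
from h import *
plan(.3886,-.2852,.012,np.pi/2)"
```

```text
t: 23.77
tool_pos: [0.5967, -0.2912, 0.0121]
tool_rot: [0.078, 3.14, -0.001]
contact_force: [-0.6, 0.6, 2.1]
opening: 0.0109
grip_force: 60.4
t: 24.68
tool_pos: [0.5975, -0.2916, 0.1037]
tool_rot: [0.078, 3.137, -0.003]
contact_force: [-0.3, 0.6, -0.6]
opening: 0.0359
grip_force: 0.0
t 24.68 move now (before roll) mm [209.3  -3.8  91. ] roll -0.0498 tilt [-0.0033 -0.0019 -1.    ] q6 -2.09
   after roll: 209.2 6.6 91.0
```

```bash
python3 -m handwheel '[{"tx":0,"ty":0,"tz":0,"roll":-0.05},{"tx":15,"ty":0.6,"tz":0,"roll":0},{"tx":28,"ty":1,"tz":0,"roll":0},{"tx":28,"ty":1,"tz":0,"roll":0},{"tx":28,"ty":1,"tz":0,"roll":0},{"tx":28,"ty":1,"tz":0,"roll":0},{"tx":28,"ty":1,"tz":0,"roll":0},{"tx":28,"ty":1,"tz":0,"roll":0},{"tx":17,"ty":0,"tz":0,"roll":0},{"tx":9,"ty":0,"tz":0,"roll":0},{"tx":0,"ty":0,"tz":0,"roll":0},{"tx":0,"ty":0,"tz":0,"roll":0}]' 68
python3 -m handwheel '[{"tx":0,"ty":0,"tz":10,"roll":0},{"tx":0,"ty":0,"tz":15,"roll":0},{"tx":0,"ty":0,"tz":10,"roll":0},{"tx":0,"ty":0,"tz":5,"roll":0},{"tx":0,"ty":0,"tz":0,"roll":0},{"tx":0,"ty":0,"tz":0,"roll":0}]'
python3 -c "
from h import *
plan(.3886,-.2852,.012,np.pi/2)
grab('side','s8'); grab('top','t8')
a=cv2.imread('pics/s8.png')[190:310,300:480];b=cv2.imread('pics/t8.png')[120:240,330:510]
cv2.imwrite('pics/c9.png',cv2.resize(np.hstack([a,b]),None,fx=2.2,fy=2.2,interpolation=cv2.INTER_CUBIC))"
```

```text
t: 25.68
tool_pos: [0.3874, -0.2842, 0.1008]
tool_rot: [-0.001, -3.141, -0.001]
contact_force: [-0.1, 0.1, 0.7]
opening: 0.0681
grip_force: 0.0
t: 26.18
tool_pos: [0.3876, -0.2842, 0.061]
tool_rot: [0.001, -3.141, -0.001]
contact_force: [-0.2, -0.8, 1.2]
opening: 0.0682
grip_force: 0.0
t 26.18 move now (before roll) mm [-1.  -1.1 49. ] roll 0.0006 tilt [ 8.e-04  9.e-04 -1.e+00] q6 -2.36
   after roll: -1.0 -1.1 49.0
```

View pics/c9.png

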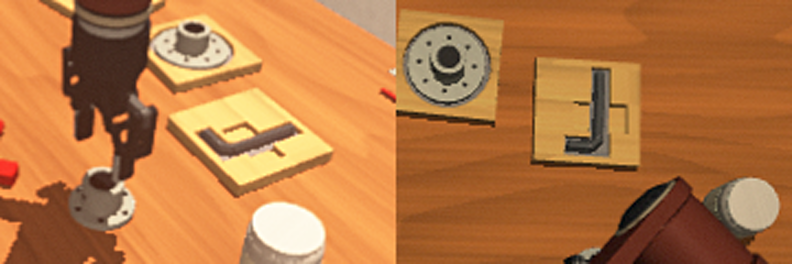

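The key is seated in its pocket (right half, (598,110)), and the fingers straddle the small hub. I'll pick it up.

```bash
python3 -m handwheel '[{"tx":-1,"ty":-1,"tz":12,"roll":0},{"tx":0,"ty":0,"tz":14,"roll":0},{"tx":0,"ty":0,"tz":10,"roll":0},{"tx":0,"ty":0,"tz":6,"roll":0},{"tx":0,"ty":0,"tz":3,"roll":0},{"tx":0,"ty":0,"tz":2,"roll":0},{"tx":0,"ty":0,"tz":0,"roll":0},{"tx":0,"ty":0,"tz":0,"roll":0}]'
python3 -m handwheel '[{"tx":0,"ty":0,"tz":0,"roll":0},{"tx":0,"ty":0,"tz":0,"roll":0},{"tx":0,"ty":0,"tz":0,"roll":0},{"tx":0,"ty":0,"tz":0,"roll":0},{"tx":0,"ty":0,"tz":0,"roll":0},{"tx":0,"ty":0,"tz":0,"roll":0},{"tx":0,"ty":0,"tz":0,"roll":0},{"tx":0,"ty":0,"tz":0,"roll":0}]' 30 80
python3 -m handwheel '[{"tx":0,"ty":0,"tz":-5,"roll":0},{"tx":0,"ty":0,"tz":-10,"roll":0},{"tx":0,"ty":0,"tz":-15,"roll":0},{"tx":0,"ty":0,"tz":-25,"roll":0},{"tx":0,"ty":0,"tz":-25,"roll":0},{"tx":0,"ty":0,"tz":-15,"roll":0},{"tx":0,"ty":0,"tz":0,"roll":0},{"tx":0,"ty":0,"tz":0,"roll":0}]'
python3 -c "
from h import *
plan(.6070,.2665,.021)"
```

```text
t: 26.95
tool_pos: [0.3888, -0.2857, 0.0149]
tool_rot: [-0.0, 3.141, -0.001]
contact_force: [0.3, 0.0, 0.4]
opening: 0.0676
grip_force: 0.0
t: 27.62
tool_pos: [0.3891, -0.2861, 0.0158]
tool_rot: [-0.0, 3.141, -0.002]
contact_force: [-1.2, 1.0, 5.9]
opening: 0.0433
grip_force: 81.9
t: 28.28
tool_pos: [0.3887, -0.2856, 0.1102]
tool_rot: [-0.0, 3.14, -0.002]
contact_force: [-0.7, 0.7, -4.0]
opening: 0.0436
grip_force: 82.1
t 28.28 move now (before roll) mm [-218.3  552.1   88.8] roll 0 tilt [-0.0012 -0.0012 -1.    ] q6 -2.36
   after roll: -218.3 552.1 88.8
```

```bash
python3 -m handwheel '[{"tx":-5,"ty":12,"tz":0,"roll":0},{"tx":-10,"ty":25,"tz":0,"roll":0},{"tx":-13,"ty":33,"tz":0,"roll":0},{"tx":-13,"ty":33,"tz":0,"roll":0},{"tx":-13,"ty":33,"tz":0,"roll":0},{"tx":-13,"ty":33,"tz":0,"roll":0},{"tx":-13,"ty":33,"tz":0,"roll":0},{"tx":-13,"ty":33,"tz":0,"roll":0},{"tx":-13,"ty":33,"tz":0,"roll":0},{"tx":-13,"ty":33,"tz":0,"roll":0},{"tx":-13,"ty":33,"tz":0,"roll":0},{"tx":-13,"ty":33,"tz":0,"roll":0}]'
python3 -m handwheel '[{"tx":-13,"ty":33,"tz":0,"roll":0},{"tx":-13,"ty":33,"tz":0,"roll":0},{"tx":-13,"ty":33,"tz":0,"roll":0},{"tx":-13,"ty":33,"tz":0,"roll":0},{"tx":-12,"ty":30,"tz":0,"roll":0},{"tx":-8,"ty":16,"tz":0,"roll":0},{"tx":-4,"ty":7,"tz":0,"roll":0},{"tx":0,"ty":0,"tz":0,"roll":0},{"tx":0,"ty":0,"tz":0,"roll":0}]'
python3 -c "
from h import *
plan(.6070,.2665,.0238)"
```

```text
t: 29.28
tool_pos: [0.5319, 0.0834, 0.1068]
tool_rot: [0.001, -3.137, 0.0]
contact_force: [0.1, -0.6, -3.0]
opening: 0.0437
grip_force: 82.3
t: 30.03
tool_pos: [0.6082, 0.2658, 0.1074]
tool_rot: [0.001, -3.138, 0.003]
contact_force: [-0.7, 0.1, -3.6]
opening: 0.0431
grip_force: 82.5
t 30.03 move now (before roll) mm [ 0.9  0.9 83.6] roll 0 tilt [ 0.0035 -0.0017 -1.    ] q6 -1.27
   after roll: 0.9 0.9 83.6
```

```bash
python3 -m handwheel '[{"tx":1,"ty":1,"tz":10,"roll":0},{"tx":0,"ty":0,"tz":18,"roll":0},{"tx":0,"ty":0,"tz":18,"roll":0},{"tx":0,"ty":0,"tz":12,"roll":0},{"tx":0,"ty":0,"tz":6,"roll":0},{"tx":0,"ty":0,"tz":4,"roll":0},{"tx":0,"ty":0,"tz":2,"roll":0},{"tx":0,"ty":0,"tz":0,"roll":0},{"tx":0,"ty":0,"tz":0,"roll":0}]'
python3 -c "
from h import *
plan(.6070,.2665,.0238)
grab('side','s9')
a=cv2.imread('pics/s9.png')[130:230,250:390]
cv2.imwrite('pics/c10.png',cv2.resize(a,None,fx=5,fy=5,interpolation=cv2.INTER_CUBIC))"
```

```text
t: 30.78
tool_pos: [0.6091, 0.2678, 0.0406]
tool_rot: [-0.0, 3.14, 0.001]
contact_force: [1.0, -0.6, -4.0]
opening: 0.0431
grip_force: 82.5
t 30.78 move now (before roll) mm [ 2.2 -1.3 16.8] roll 0 tilt [-1.7e-03  5.0e-04 -1.0e+00] q6 -1.27
   after roll: 2.2 -1.3 16.8
```

View pics/c10.png

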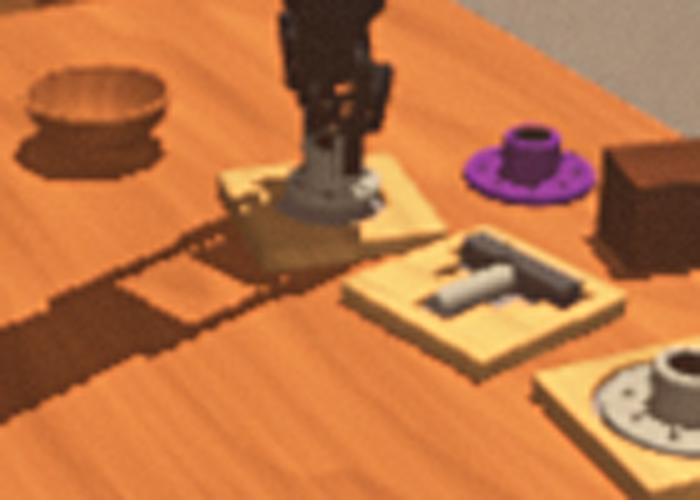

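The plate is level above its pocket (flange at crop (332,198)). I'll correct 2 mm and lower it.

```bash
python3 -m handwheel '[{"tx":2,"ty":-1,"tz":3,"roll":0},{"tx":0,"ty":0,"tz":4,"roll":0},{"tx":0,"ty":0,"tz":3,"roll":0},{"tx":0,"ty":0,"tz":2,"roll":0},{"tx":0,"ty":0,"tz":2,"roll":0},{"tx":0,"ty":0,"tz":1,"roll":0},{"tx":0,"ty":0,"tz":1,"roll":0},{"tx":0,"ty":0,"tz":0.5,"roll":0},{"tx":0,"ty":0,"tz":0,"roll":0},{"tx":0,"ty":0,"tz":0,"roll":0}]'
```

```text
t: 31.67
tool_pos: [0.6067, 0.2668, 0.0239]
tool_rot: [-0.0, 3.141, 0.0]
contact_force: [-3.8, -0.7, 3.3]
opening: 0.0433
grip_force: 83.2
```

```bash
python3 -m handwheel '[{"tx":0,"ty":0,"tz":0,"roll":0},{"tx":0,"ty":0,"tz":0,"roll":0},{"tx":0,"ty":0,"tz":0,"roll":0},{"tx":0,"ty":0,"tz":0,"roll":0},{"tx":0,"ty":0,"tz":-5,"roll":0},{"tx":0,"ty":0,"tz":-15,"roll":0},{"tx":0,"ty":0,"tz":-25,"roll":0},{"tx":0,"ty":0,"tz":-30,"roll":0},{"tx":0,"ty":0,"tz":-30,"roll":0},{"tx":20,"ty":0,"tz":-20,"roll":0},{"tx":30,"ty":0,"tz":0,"roll":0},{"tx":30,"ty":0,"tz":0,"roll":0}]' 70
python3 -m handwheel '[{"tx":30,"ty":0,"tz":0,"roll":0},{"tx":30,"ty":0,"tz":0,"roll":0},{"tx":30,"ty":0,"tz":0,"roll":0},{"tx":30,"ty":0,"tz":0,"roll":0},{"tx":15,"ty":0,"tz":0,"roll":0},{"tx":0,"ty":0,"tz":0,"roll":0},{"tx":0,"ty":0,"tz":0,"roll":0},{"tx":0,"ty":0,"tz":0,"roll":0},{"tx":0,"ty":0,"tz":0,"roll":0},{"tx":0,"ty":0,"tz":0,"roll":0},{"tx":0,"ty":0,"tz":0,"roll":0},{"tx":0,"ty":0,"tz":0,"roll":0}]'
python3 -c "
from h import *
grab('top','t9')
a=cv2.imread('pics/t9.png')[115:230,130:510]
cv2.imwrite('pics/c11.png',cv2.resize(a,None,fx=2.1,fy=2.1,interpolation=cv2.INTER_CUBIC))
d=np.load('pics/t9.npz')['d']
for n,b in [('LFP',(325,382,122,178)),('SFP',(205,258,140,192))]:
    q=np.array([at_d('top',u,v,d[v,u]) for v in range(b[2],b[3]) for u in range(b[0],b[1]) if d[v,u]>0]); k=(q[:,2]>.038)&(q[:,2]<.055); print(n,k.sum(),q[k].mean(0).round(4))
"
```

```text
t: 32.67
tool_pos: [0.5278, 0.2671, 0.1525]
tool_rot: [0.001, 3.135, 0.004]
contact_force: [-0.7, 0.5, -0.8]
opening: 0.0703
grip_force: 0.0
t: 33.67
tool_pos: [0.3918, 0.2665, 0.1479]
tool_rot: [-0.001, -3.141, 0.0]
contact_force: [0.1, 0.0, -0.1]
opening: 0.0701
grip_force: 0.0
LFP 203 [ 0.6637 -0.0868  0.0458]
SFP 211 [0.6062 0.2662 0.0456]
```

View pics/c11.png

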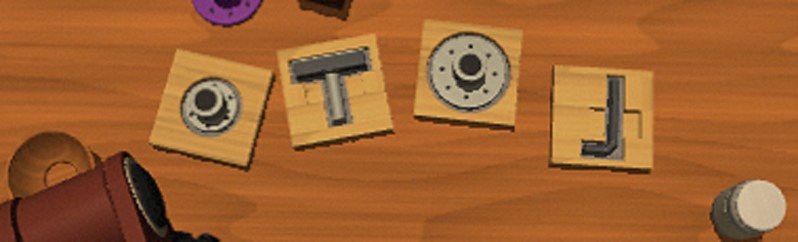

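```bash
python3 - <<'E'
from h import *
z=np.load('pics/t9.npz'); d=z['d']; im=z['im'].astype(int)
for n,b,h in [('hex',(395,440,148,194),.020),('rest',(264,315,135,180),.028)]:
    P=[]
    for v in range(b[2],b[3]):
        for u in range(b[0],b[1]):
            c=im[v,u]
            if c.max()<85 and np.ptp(c)<25 and d[v,u]>0: P.append(at_d('top',u,v,d[v,u]))
    P=np.array(P); P=P[abs(P[:,2]-np.median(P[:,2]))<.008]; A=np.c_[P[:,:2]-P[:,:2].mean(0),np.ones(len(P))]; print(n,len(P),np.median(P[:,2]),'slope',np.linalg.lstsq(A,P[:,2],rcond=None)[0].round(4),P.min(0).round(4),P.max(0).round(4))
E
```

```text
hex 207 0.01898723408333769 slope [-0.0091 -0.0207  0.0186] [ 0.5492 -0.2982  0.0104] [ 0.6649 -0.2478  0.0244]
rest 140 0.026473349635581456 slope [0.0873 0.0199 0.0252] [0.5888 0.0573 0.0152] [0.687  0.1527 0.031 ]
```

```bash
python3 -c "
from station import ctrl
print(ctrl.finish_job())"
```

```text
the job is handed in; nothing more can be done
None
```

I put both faceplates (hub up), the tool rest and the hexagon key back in their own trays and handed the job in at about 34 s. The last pictures show all four seated in their pockets, with the wax tin and bowl untouched; the hand-in gave no verdict.

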